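Switch the ball feeder to its other chute and run the batch

ROBOT

A 6-joint arm with a two-finger parallel gripper is mounted at the origin on a cart in front of the work surface, level with it; the furniture and walls round the work are solid. World frame = base frame: x ahead of the robot, y to its left, z up, the work surface at z = 0. Lengths are in m, angles in rad, forces in N, time in s.
With the tool pointing down it reaches from about 0.3 to 0.875 m from the base axis. Payload 6.4 kg.
Tool frame: the origin (TCP) lies at the very end of the fingers, on their centre line; the grasp point (between the pads) lies 19 mm behind it; x points along the fingers, y is the direction in which the jaws open and shut, and the axes are right-handed (so a half turn about x gives the same grasp; the last joint's range is limited). The gripper opens to 85 mm and grips with 20 to 120 N. Pads are 22 mm wide; open, the fingers measure 114 mm over their backs; the gripper's body (76 mm by 85 mm) begins 54 mm behind the grasp point. The pads swing forward as they close: fully open they stand 13 mm farther back than shut.
Start: joints at [-1.539, 0.181, 1.607, -0, 1.354, -0.206], TCP at [0.135, -0.559, 0.231] pointing down, gripper open.
Joint ranges: [-2.99, 2.99], [-0.89, 2.07], [0.3, 2.58], [-1.14, 4.28], [0, 2.63], [-3.12, 3.12]. Speed limits (rad/s): [2.57, 2.57, 3.01, 3.14, 3.14, 3.14].

INTERFACE

Orientations are given as a unit quaternion [w, x, y, z].
In Python, from bench import status, optics, hand_in gives the robot as it stands. The module is installed in compiled form; this text tells all that it offers.
- The arm moves only by the shell command python3 -m jog 'ROWS'. ROWS is JSON, one flat list of numbers, 5 for each row, row after row: the shift along the tool's x, y, z in mm, then the turn about the tool's x in degrees, then the opening in per cent of the stroke, from 0 (shut) to 100 (fully open). In form: [tx, ty, tz, yaw, gripper, tx, ty, tz, yaw, gripper, ...]. A call has exactly 5 rows; each row is the pose to reach, as a shift and turn from the pose commanded when the call began, along the tool's axes at that moment; what a row does not reach only later rows make up. A row lasts 1/10 s, in which the tool goes at most 50 mm and 8.59 degrees, less where a joint would pass 70% of its speed; a pose out of reach is approached as far as the arm can. A call with a gripper value outside its range is refused whole. The fingers move at their own pace and stop on an object; the grip force is fixed at half the most. Time passes only in rows, so rows that repeat a pose let the fingers close, or fill a call up. It gives the time, the measured TCP pose, the force and the opening at its end, in the units of the state.
- status.get_obs(): the state, without advancing time (a new reading comes with each control period).
- optics.camera(name): name is "scene" or "top" or "wrist"; returns the picture (400x640x3 uint8, red, green, blue); there is no depth.
- optics.get_calibration(name): a dict with "vertical_fov" (degrees; the focal length in pixels is half the picture's height over the tangent of half this angle, whatever the lens; pixels are square), "cx", "cy" (the principal point, pixels), "extrinsics" (4x4, takes a point from camera to world coordinates). Camera axes: x right, y up, looking along -z (the intrinsics and any distortion apply to the point x, -y, -z); pixel columns grow to the right and rows downward; lengths in m; the calibration is good to about 2 mm. A picture is of the moment at which its call begins: read the wrist's pose just before it. get_calibration takes no time and is no camera call; for the wrist camera it gives the pose at the moment of the call.
- hand_in(): hands the job in, once; it reports no verdict.
The state is a dict: "time_s": time; "q": joint angles; "dq": joint speeds; "joint_efforts": joint torques, N m; "eef_pos": TCP position; "eef_rot": TCP orientation; "wrist_force": force on the tool from outside, world axes, zero at the start; "torque": the same for the moment, N m; "opening": opening from 0.0 (shut) to 1.0 (fully open).
Only numpy, scipy, OpenCV 4.12 (cv2) and the standard library are available. Lean on these libraries where they do the work, as an engineer would, in place of code of your own. Each camera call takes 0.05 s, during which the arm holds its last target. There are 200 camera calls.

TASK

The seesaw gate of the grinding-ball feeder is tipped towards one of its two chutes; the batch has to go down the other one. With the fingertips, press the raised yellow pad down until the gate rocks over its pivot and rests on the other side, then press the round red release pad fully down and keep it down until all three white balls have run through into the steel bowl on that side, and let it spring back up. Do not touch the balls or lift anything, and leave the bowls, the small bottles and the stopper where they stand.

Things in the scene. Friction and masses are not known exactly. Their poses are not given: they have to be found in the camera images.
- feeder: ball feeder fixed to the bench, blue base plate 220 x 210 mm; origin on the bench under the middle of the gate, x along the rail away from the robot, y left, z up. An aluminium rail (29 mm wide, wall tops 140 to 157 mm high) slopes from x = 130 down to 15 mm and feeds the seesaw gate; on each side a chute (36 mm wide, y = 60 to 115 mm, at most 91 mm high) leads into a bowl
- seesaw (a joint): tilt of the seesaw gate about a level axle along the feeder's x: +0.18 rad = right end (-y) fully down, balls run right; -0.18 = left end down, balls run left. Top-heavy (0.4 kg), free-turning: it falls from the middle to the nearer stop and stays there; about 0.6 N down on the raised pad rocks it. It may start on either side
- seesaw_pivot (a point): the gate's axle, half-way along it, 58 mm above the bench
- pad_left (a point): middle of the top face of the gate's left yellow pad (34 x 34 mm, in front, on the robot's side). About 103 mm high when raised, 84 mm when down; going down it also moves 13 mm outward from the pivot. Behind the pads rise the gate's walls, to 128 mm, and within 28 mm of its middle a clear guard, to 141 mm
- pad_right (a point): middle of the upper face of the gate's right yellow pad, the mirror image of pad_left
- release (a joint): travel of the red release pad: 0 = up, stop blade across the rail; 0.016 m = fully down against its stop. The balls pass once it is more than 0.012 down. A spring brings it up again: about 2 N to start, 4.5 N fully down.
- release_pad (a point): middle of the upper face of the round red release pad (34 mm across), 172 mm above the bench when up, left of the rail; it goes straight down 16 mm and stays above everything near it
- ball_1: white ceramic grinding ball, 20 mm across, 25 g, origin at its centre; first (lowest) of three waiting in the rail behind the stop blade. All three are in the bowl within about 1.5 s of the release being fully down.
- ball_2: white ceramic grinding ball, 20 mm across, 25 g, origin at its centre; second of three waiting in the rail behind the stop blade. All three are in the bowl within about 1.5 s of the release being fully down.
- ball_3: white ceramic grinding ball, 20 mm across, 25 g, origin at its centre; third (highest) of three waiting in the rail behind the stop blade. All three are in the bowl within about 1.5 s of the release being fully down.
- bowl_left: loose steel bowl, 100 mm across, 42 mm high, origin at the centre of its underside; stands under the end of the left chute
- bowl_right: the same under the end of the right chute
- red_cap_bottle: bystander: small white reagent bottle with an orange band and a red cap, 42 mm across, 88 mm high, origin at the centre of its underside
- dropper_bottle: bystander: small white bottle with a black cap, 29 mm across, 82 mm high, origin at the centre of its underside
- stopper: bystander: grey rubber stopper, 31 mm across, 25 mm high, origin at the centre of its underside

How it is judged:
On the way, in this order (a step that is already met when the one before it is completed fails the run):
1. the gate has been rocked over to the other side while the balls are still held back (((value of joint seesaw above 0.14 rad and distance of pad_right from where it was at the start of the episode above 0.012 m) or (value of joint seesaw below -0.14 rad and distance of pad_right from where it was at the start of the episode above 0.012 m)) and distance of each of ball_1, ball_2, ball_3 from where it was at the start of the episode below 0.012 m), for 0.1 s.
2. the release pad is pressed down (value of joint release above 0.012 m), for 0.2 s.
At the end, for the whole second after the job is handed in: the gate rests opposite to where it started (over 0.14 rad), all three balls lie in the bowl on that side (within 45 mm of its middle, below 45 mm), the release is up (within 3 mm), bowls within 20 mm and bottles and stopper upright within 30 mm of where they stood (((value of joint seesaw above 0.14 rad and distance of pad_right from where it was at the start of the episode above 0.012 m and horizontal distance between each of ball_1, ball_2, ball_3 and bowl_right below 0.045 m and height (world z) of each of ball_1, ball_2, ball_3 below 0.045 m) or (value of joint seesaw below -0.14 rad and distance of pad_right from where it was at the start of the episode above 0.012 m and horizontal distance between each of ball_1, ball_2, ball_3 and bowl_left below 0.045 m and height (world z) of each of ball_1, ball_2, ball_3 below 0.045 m)) and value of joint release below 0.003 m and distance of each of bowl_left, bowl_right from where it was at the start of the episode below 0.02 m and distance of each of red_cap_bottle, dropper_bottle, stopper from where it was at the start of the episode below 0.03 m and angle between each of red_cap_bottle, dropper_bottle, stopper's own z axis and vertical below 0.2 rad); the robot touches nothing.
It fails at once if the feeder is worked with the arm or the gripper's body instead of the fingers (contact force between the arm and feeder above 5 N).
It fails at once if a ball is touched by the robot (contact force between any of the fingers, the arm and ball_1 above 0.3 N or contact force between any of the fingers, the arm and ball_2 above 0.3 N or contact force between any of the fingers, the arm and ball_3 above 0.3 N).
It fails at once if a ball is lifted (height (world z) of any of ball_1, ball_2, ball_3 above 0.17 m).
It fails at once if a bowl is lifted or pushed away (height (world z) of any of bowl_left, bowl_right above 0.015 m or distance of any of bowl_left, bowl_right from where it was at the start of the episode above 0.025 m).
It fails at once if a bottle or the stopper is lifted, knocked over or pushed away (height (world z) of any of red_cap_bottle, dropper_bottle, stopper above 0.02 m or distance of any of red_cap_bottle, dropper_bottle, stopper from where it was at the start of the episode above 0.035 m or angle between any of red_cap_bottle, dropper_bottle, stopper's own z axis and vertical above 0.5 rad).
It also fails if it takes over 35 s, if anything falls off the work surface, if the arm or the gripper's body presses on something with over 40 N, if the wrist force passes 120 N, or if a joint passes its speed limit or range.

## Working session

There is one attempt and no reset: what is moved stays moved. The work goes in short steps, Python scripts to look and compute and a shell command to move; the robot and the scene stay as the last step left them, time stands still between calls to the robot, and variables do not carry over. Pictures are saved under pics/ and viewed, on a budget of 10 in all, crops included, one or two more only if the job needs it, and the job is handed in when it is done.

```bash
mkdir -p pics
python3 - <<'E'
from bench import status, optics
import cv2
o=status.get_obs(); print({k:(o[k]) for k in("time_s","eef_pos","eef_rot","opening","wrist_force")})
for n in("scene","top"):
    cv2.imwrite(f"pics/{n}1.png",optics.camera(n)[:,:,::-1]); print(n,optics.get_calibration(n))
E
```

```text
{'time_s': 0.0, 'eef_pos': array([ 0.13546034, -0.55824572,  0.23037559]), 'eef_rot': array([ 0.08324834,  0.70217732,  0.08448372, -0.70205358]), 'opening': 0.999738692744385, 'wrist_force': array([ 0.12556033, -0.02216781,  0.58055877])}
scene {'vertical_fov': 50.98680972138871, 'cx': 322.7039141039969, 'cy': 203.3830719135602, 'extrinsics': array([[-0.7025675 ,  0.42184659, -0.57310066,  0.08141226],
       [-0.71141659, -0.43548171,  0.55158147,  0.5040937 ],
       [-0.01689209,  0.79523653,  0.60606396,  0.65684426],
       [ 0.        ,  0.        ,  0.        ,  1.        ]])}
top {'vertical_fov': 42.32080507942552, 'cx': 321.1775118626898, 'cy': 193.44657247012236, 'extrinsics': array([[-0.02671554,  0.99182235, -0.12479864,  0.41401757],
       [-0.99962243, -0.02730833, -0.00304133,  0.02900289],
       [-0.0064245 ,  0.12467027,  0.99217743,  1.42277208],
       [ 0.        ,  0.        ,  0.        ,  1.        ]])}
```

View pics/scene1.png

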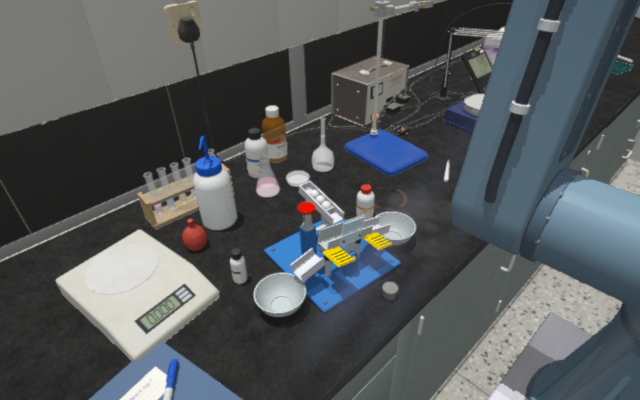

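View pics/top1.png

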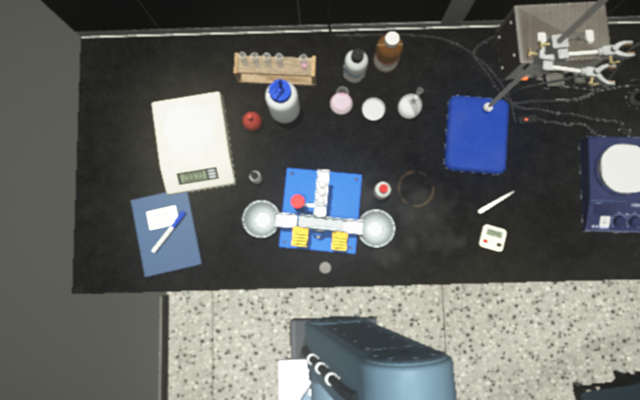

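Scene: the feeder is at about (335,255), with the left bowl at (280,295), the right bowl at (393,228) and the yellow pads at (340,257) and (378,240). Top: yellow pads at (300,237) and (340,242), red release at (298,201), bowls at (262,218) and (376,228). Next I'll zoom in and triangulate.

```bash
cat > h.py <<'E'
import numpy as np, cv2
from bench import status, optics
def ray(n,u,v,c=None):
    c=c or optics.get_calibration(n); f=200/np.tan(np.radians(c["vertical_fov"]/2)); E=c["extrinsics"]
    d=E[:3,:3]@np.array([(u-c["cx"])/f,-(v-c["cy"])/f,-1]); return E[:3,3],d/np.linalg.norm(d)
def atz(n,u,v,z,c=None):
    p,d=ray(n,u,v,c); return p+d*(z-p[2])/d[2]
def tri(r):
    A=sum(np.eye(3)-np.outer(d,d) for p,d in r); b=sum((np.eye(3)-np.outer(d,d))@p for p,d in r)
    X=np.linalg.solve(A,b); return X,[np.linalg.norm(np.cross(X-p,d)) for p,d in r]
def blobs(img,col,amin=25):
    h=cv2.cvtColor(img,cv2.COLOR_RGB2HSV); H,S,V=cv2.split(h)
    m={"yellow":(H>18)&(H<35)&(S>130)&(V>110),"red":((H<6)|(H>174))&(S>150)&(V>110)}[col].astype(np.uint8)
    m=cv2.morphologyEx(m,cv2.MORPH_CLOSE,np.ones((5,5)))
    n,l,s,c=cv2.connectedComponentsWithStats(m)
    return [(c[i].round(1),s[i]) for i in range(1,n) if s[i][4]>=amin]
E
python3 - <<'E'
from h import *
s=cv2.imread("pics/scene1.png");t=cv2.imread("pics/top1.png")
for n,i in(("scene",s),("top",t)):
    for c in("yellow","red"): print(n,c,blobs(i[:,:,::-1],c))
a=cv2.resize(s[180:330,240:430],None,fx=4,fy=4,interpolation=cv2.INTER_CUBIC)[:,:760]
b=cv2.resize(t[160:280,230:410],None,fx=4,fy=4,interpolation=cv2.INTER_CUBIC)
cv2.imwrite("pics/a.png",a);cv2.imwrite("pics/b.png",b)
E
```

```text
scene yellow [(array([376.8, 240.5]), array([363, 232,  29,  18, 279], dtype=int32)), (array([337.8, 256. ]), array([322, 246,  32,  21, 363], dtype=int32))]
scene red [(array([365.9, 188.1]), array([361, 184,  11,  10,  84], dtype=int32)), (array([305.9, 207.5]), array([298, 202,  17,  13, 177], dtype=int32)), (array([192.8, 234. ]), array([182, 219,  23,  27, 397], dtype=int32))]
top yellow [(array([299.8, 236.1]), array([293, 227,  15,  19, 252], dtype=int32)), (array([339.2, 240.4]), array([332, 232,  15,  19, 240], dtype=int32))]
top red [(array([251.3, 118.8]), array([243, 112,  17,  14, 175], dtype=int32)), (array([382.9, 188.2]), array([380, 185,   7,   7,  40], dtype=int32))]
```

View pics/a.png

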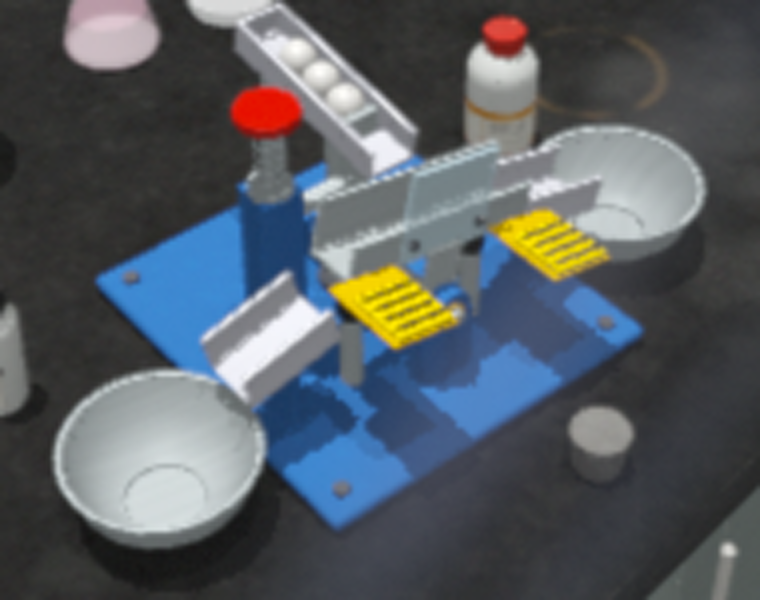

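View pics/b.png

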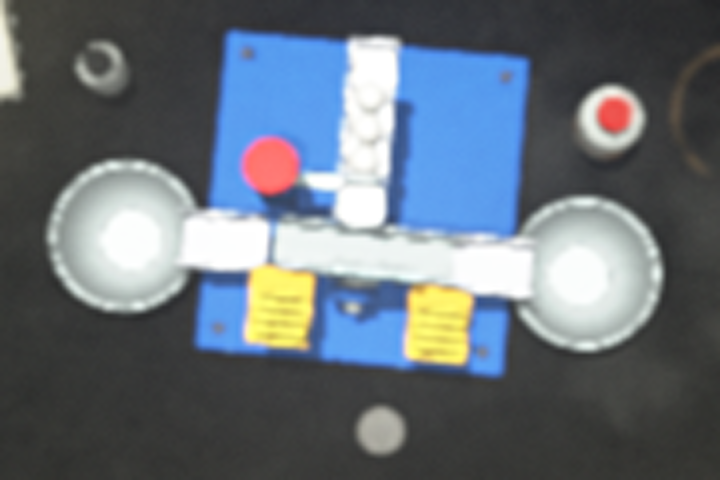

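The zooms show the left pad raised: it sits nearer the pivot and higher than the right one. The right end is down. In the top view the red pad is at about (297.5,201).

Run:
```python
from h import *
from scipy.spatial.transform import Rotation as R
for nm,t,s in(("L",(299.6,236.6),(338.3,256.2)),("R",(339.4,240.9),(377.3,240.8)),("red",(297.4,200.9),(305.9,207.5))):
    X,e=tri([ray("top",*t),ray("scene",*s)]); print(nm,X.round(4),np.round(e,4))
L=atz("top",299.6,236.6,.103);r=atz("top",339.4,240.9,.084);print(L,r,"red",atz("top",297.4,200.9,.172),atz("scene",305.9,207.5,.172))
print("sceneLR",atz("scene",338.3,256.2,.103),atz("scene",377.3,240.8,.084))
# plate corners (crop b)
C=[atz("top",230+x/4-.4,160+y/4-.4,.008) for x,y in((229,32),(529,57),(503,374),(195,347))]
print(np.round(C,4)); print([np.linalg.norm(C[i]-C[i-1]).round(4) for i in range(4)])
print("yaw from sides", [np.degrees(np.arctan2(*(C[i]-C[j])[1::-1])).round(2) for i,j in((0,3),(1,2))],[np.degrees(np.arctan2(*(C[i]-C[j])[1::-1])).round(2)-90 for i,j in((0,1),(3,2))])
for nm,p,z in(("redcap",(612,113),.088),("dropper",(98,55),.082),("stopper",(380,430),.025),("bowlL",(123,236),.042),("bowlR",(587,273),.042)): print(nm,atz("top",230+p[0]/4-.4,160+p[1]/4-.4,z).round(3))
o=status.get_obs();q=o["eef_rot"];print(R.from_quat(q[[1,2,3,0]]).as_matrix().round(3))
```

```text
L [0.471  0.0912 0.0991] [0.0001 0.0001]
R [ 0.4582 -0.0105  0.0798] [0.0005 0.0005]
red [0.5553 0.0917 0.1698] [0.0005 0.0005]
[0.47073937 0.09097726 0.103     ] [ 0.45771568 -0.01061278  0.084     ] red [0.55464341 0.09123036 0.172     ] [0.55353788 0.09388057 0.172     ]
sceneLR [0.46837717 0.09413837 0.103     ] [ 0.45589889 -0.00644903  0.084     ]
[[ 0.6669  0.1267  0.008 ]
 [ 0.6436 -0.0808  0.008 ]
 [ 0.426  -0.0552  0.008 ]
 [ 0.4499  0.1539  0.008 ]]
[np.float64(0.2188), np.float64(0.2089), np.float64(0.2191), np.float64(0.2105)]
yaw from sides [np.float64(-7.14), np.float64(-6.72)] [np.float64(-6.420000000000002), np.float64(-6.519999999999996)]
redcap [ 0.592 -0.127  0.088]
dropper [0.641 0.208 0.082]
stopper [0.391 0.029 0.025]
bowlL [0.524 0.198 0.042]
bowlR [ 0.491 -0.112  0.042]
[[-0.     0.236 -0.972]
 [ 0.002 -0.972 -0.236]
 [-1.    -0.002 -0.   ]]
```

```bash
cat >> h.py <<'E'
def goto(x,y,z,yaw=-96.8):
    """shift in tool axes (mm), yaw in degrees, to bring the TCP to x,y,z with tool y at heading yaw"""
    from scipy.spatial.transform import Rotation as R
    o=status.get_obs(); M=R.from_quat(np.roll(o["eef_rot"],-1)).as_matrix()
    print("t",o["time_s"],"now",o["eef_pos"].round(4),"F",o["wrist_force"].round(2),"open",round(o["opening"],3))
    h=np.degrees(np.arctan2(M[1,1],M[0,1])); print("toolx",M[:,0].round(3),"shift",(M.T@(np.array([x,y,z])-o["eef_pos"])*1000).round(1),"turn",round(-(yaw-h),1))
E
python3 -m jog '[-30,-50,0,0,0, -30,-100,-30,6,0, -30,-140,-60,12,0, -30,-180,-100,20.4,0, -30,-220,-140,20.4,0]'
python3 -c "
from h import *
goto(.467,.095,.23)"
```

```text
time_s: 0.6
eef_pos: [0.2058, -0.3336, 0.2609]
eef_rot: [-0.044, 0.706, -0.044, -0.706]
wrist_force: [1.4, 0.7, -0.2]
opening: 0.146
t 0.6 now [ 0.2058 -0.3336  0.2609] F [ 1.4   0.66 -0.24] open 0.146
toolx [ 0.  0. -1.] shift [  31.1 -457.6 -206.2] turn -0.3
```

```bash
python3 -m jog '[0,-45,-20,0,0, 0,-90,-40,0,0, 0,-135,-60,0,0, 0,-180,-80,0,0, 0,-225,-100,0,0]'
python3 -m jog '[0,-45,-20,0,0, 0,-90,-40,0,0, 0,-135,-60,0,0, 0,-180,-80,0,0, 0,-205,-95,0,0]'
python3 -c "
from h import *
goto(.467,.095,.13)
cv2.imwrite('pics/w1.png',optics.camera('wrist')[:,:,::-1]); goto(.467,.095,.13); np.save('cal1.npy',optics.get_calibration('wrist'),allow_pickle=True)
for c in('yellow','red'): print(blobs(cv2.imread('pics/w1.png')[:,:,::-1],c))
print(optics.get_calibration('wrist'))"
```

```text
time_s: 1.1
eef_pos: [0.3319, -0.1221, 0.2613]
eef_rot: [-0.042, 0.706, -0.042, -0.706]
wrist_force: [1.0, -0.7, -0.1]
opening: 0.001
time_s: 1.6
eef_pos: [0.4506, 0.0717, 0.261]
eef_rot: [0.041, -0.706, 0.04, 0.706]
wrist_force: [-1.0, -0.5, 0.2]
opening: -0.001
t 1.6 now [0.4506 0.0717 0.261 ] F [-0.98 -0.49  0.17] open -0.001
toolx [-0.     0.001 -1.   ] shift [131.  -24.9 -13.7] turn 0.2
t 1.65 now [0.4522 0.0733 0.261 ] F [-2.27  0.07  0.19] open -0.001
toolx [ 0.001  0.002 -1.   ] shift [131.1 -22.9 -12.1] turn 0.2
[(array([297.1, 166.1]), array([ 280,  144,   37,   46, 1453], dtype=int32)), (array([387.2, 165.2]), array([370, 145,  35,  41, 933], dtype=int32))]
[(array([505.7,  17. ]), array([494,   4,  25,  27, 536], dtype=int32)), (array([274.6,  79.9]), array([ 255,   53,   44,   48, 1171], dtype=int32))]
{'vertical_fov': 70.86648005607611, 'cx': 317.2850990375008, 'cy': 201.55490407642694, 'extrinsics': array([[-0.11559458,  0.94704404,  0.29957548,  0.53052354],
       [-0.99329215, -0.10932118, -0.03767738,  0.06401642],
       [-0.00293219, -0.30192128,  0.95332835,  0.40413103],
       [ 0.        ,  0.        ,  0.        ,  1.        ]])}
```

View pics/w1.png

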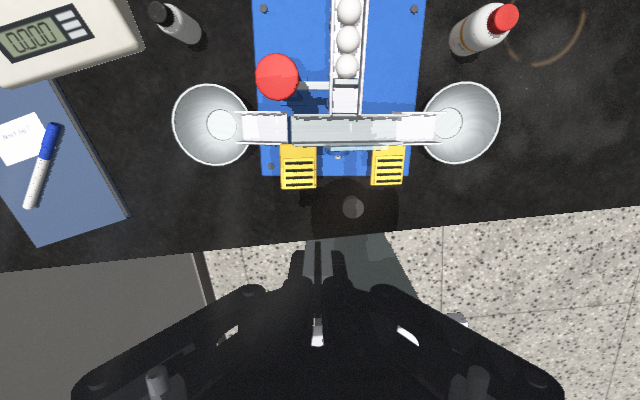

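Wrist view: raised left pad at about (298,167), right pad at (387,166), red pad at (277,77); the fingers are shut at the bottom centre.

```bash
python3 -c "
from h import *
c=np.load('cal1.npy',allow_pickle=True).item()
print('L',atz('w',298,167,.103,c),'R',atz('w',387,166,.084,c),'red',atz('w',276.5,77,.172,c))
goto(.467,.096,.13); goto(.467,.096,.105)"
```

```text
L [0.47723974 0.0921114  0.103     ] R [ 0.46327042 -0.0077728   0.084     ] red [0.55975811 0.09250407 0.172     ]
t 1.65 now [0.4522 0.0733 0.261 ] F [-2.27  0.07  0.19] open -0.001
toolx [ 0.001  0.002 -1.   ] shift [131.1 -23.9 -12. ] turn 0.2
t 1.65 now [0.4522 0.0733 0.261 ] F [-2.27  0.07  0.19] open -0.001
toolx [ 0.001  0.002 -1.   ] shift [156.1 -23.9 -12. ] turn 0.2
```

```bash
python3 -m jog '[0,-20,-12,0,0, 40,-22,-12,0,0, 80,-22,-12,0,0, 120,-22,-12,0,0, 135,-22,-12,0,0]'
python3 -m jog '[0,0,0,0,0, 0,0,0,0,0, 0,0,0,0,0, 0,0,0,0,0, 0,0,0,0,0]'
python3 -c "
from h import *
goto(.468,.096,.105)
cv2.imwrite('pics/w2.png',cv2.resize(optics.camera('wrist')[:,:,::-1],None,fx=1.25,fy=1.25))"
```

```text
time_s: 2.15
eef_pos: [0.4612, 0.089, 0.1219]
eef_rot: [0.042, -0.703, 0.042, 0.708]
wrist_force: [-0.6, -0.5, -1.0]
opening: -0.002
time_s: 2.65
eef_pos: [0.4653, 0.0888, 0.1274]
eef_rot: [-0.042, 0.707, -0.042, -0.705]
wrist_force: [-0.0, 0.2, 0.6]
opening: 0.002
t 2.65 now [0.4653 0.0888 0.1274] F [-0.04  0.22  0.55] open 0.002
toolx [ 0.002 -0.    -1.   ] shift [22.4 -7.5 -1.8] turn 0.0
```

View pics/w2.png

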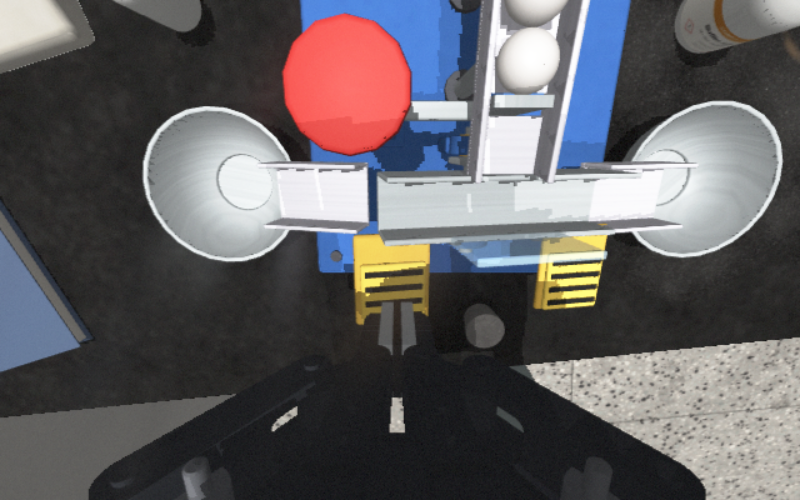

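Tips hover over the front half of the left pad, which spans (355–430, 235–318) in this 1.25x view. The red pad is centred at (347,84).

```bash
python3 -c "
from h import *
print('L',atz('wrist',393/1.25,276/1.25,.103),'red',atz('wrist',347/1.25,84/1.25,.172))
goto(.470,.096,.105)"
```

```text
L [0.47827127 0.08937552 0.103     ] red [0.55857637 0.09061253 0.172     ]
t 2.7 now [0.4651 0.0888 0.1271] F [0.24 0.05 0.02] open -0.005
toolx [ 0.002 -0.    -1.   ] shift [22.1 -7.8 -4. ] turn 0.0
```

```bash
python3 -m jog '[8,-6,-4,0,0, 16,-6,-4,0,0, 22,-6,-4,0,0, 26,-8,-4,0,0, 29,-9,-4,0,0]'
python3 -m jog '[3,-1.5,0,0,0, 6,-3,0,0,0, 9,-4,0,0,0, 11,-5,0,0,0, 12,-6,0,0,0]'
python3 -c "
from h import *
goto(.5,.1,.085)
cv2.imwrite('pics/w3.png',cv2.resize(optics.camera('wrist')[:,:,::-1],None,fx=1.25,fy=1.25))
i=optics.camera('scene'); cv2.imwrite('pics/s3.png',cv2.resize(i[170:330,240:440,::-1],None,fx=4,fy=4)[:600])
print(blobs(i,'yellow'))"
```

```text
time_s: 3.2
eef_pos: [0.4691, 0.0975, 0.0965]
eef_rot: [0.042, -0.705, 0.042, 0.706]
wrist_force: [0.4, 0.0, 0.5]
opening: 0.005
time_s: 3.7
eef_pos: [0.4702, 0.1033, 0.0851]
eef_rot: [0.042, -0.706, 0.042, 0.706]
wrist_force: [-1.5, -1.3, 2.7]
opening: 0.002
t 3.7 now [0.4702 0.1033 0.0851] F [-1.5  -1.33  2.71] open 0.002
toolx [-0. -0. -1.] shift [  0.1  -0.3 -30. ] turn 0.0
[(array([373.3, 235.7]), array([359, 225,  30,  23, 380], dtype=int32)), (array([333.1, 268.8]), array([319, 259,  30,  20, 258], dtype=int32))]
```

View pics/s3.png

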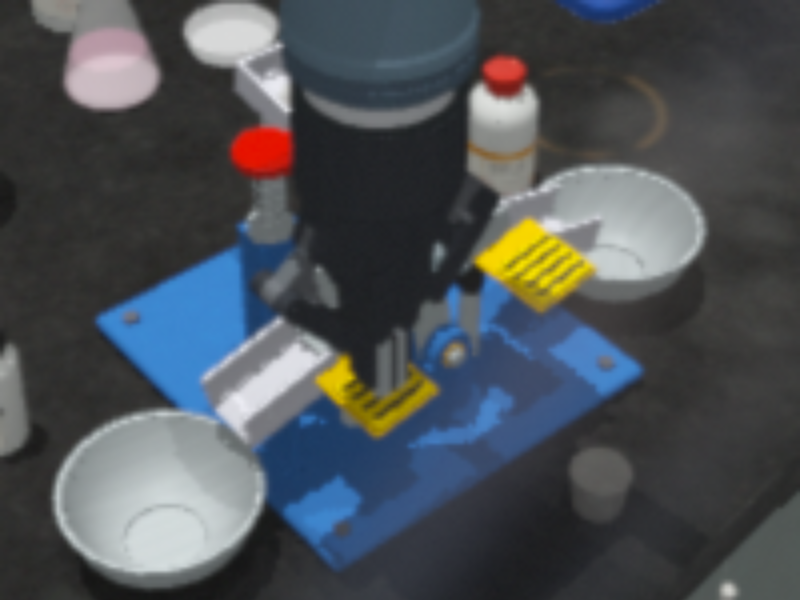

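The gate has rocked over: the left pad is down under the tips at (375,390), the right pad is raised at (535,265), and the bowls and stopper haven't moved. Next: straight up, then over the red pad.

```bash
python3 -m jog '[-20,0,0,0,0, -60,0,0,0,0, -100,0,0,0,0, -125,0,0,0,0, -125,0,0,0,0]'
python3 -m jog '[0,0,-30,0,0, 0,1,-60,0,0, 0,1,-87,0,0, 0,1,-87,0,0, 0,1,-87,0,0]'
python3 -c "
from h import *
goto(.556,.0915,.178)
i=optics.camera('scene'); print(blobs(i,'yellow'),blobs(i,'red'))
w=optics.camera('wrist');print(blobs(w,'red'))
cv2.imwrite('pics/w4.png',cv2.resize(w[:,:,::-1],None,fx=1.25,fy=1.25))"
```

```text
time_s: 4.3
eef_pos: [0.473, 0.1032, 0.2149]
eef_rot: [-0.042, 0.709, -0.042, -0.703]
wrist_force: [1.3, -0.1, -0.4]
opening: -0.003
time_s: 4.8
eef_pos: [0.5558, 0.0919, 0.2088]
eef_rot: [0.042, -0.705, 0.042, 0.707]
wrist_force: [-0.2, 0.3, -0.9]
opening: -0.001
t 4.8 now [0.5558 0.0919 0.2088] F [-0.25  0.28 -0.89] open -0.001
toolx [-0.003  0.    -1.   ] shift [30.8  0.4 -0.3] turn 0.0
[(array([373.4, 235.8]), array([359, 225,  30,  23, 370], dtype=int32)), (array([333.5, 266. ]), array([319, 253,  31,  26, 413], dtype=int32))] [(array([365.8, 188.2]), array([361, 184,  11,  10,  84], dtype=int32)), (array([305.9, 207.5]), array([298, 202,  17,  12, 169], dtype=int32)), (array([192.8, 234. ]), array([182, 219,  23,  27, 398], dtype=int32))]
[(array([553.8, 125.4]), array([540, 113,  29,  27, 610], dtype=int32)), (array([315.7, 218.5]), array([296, 203,  43,  32, 929], dtype=int32))]
```

View pics/w4.png

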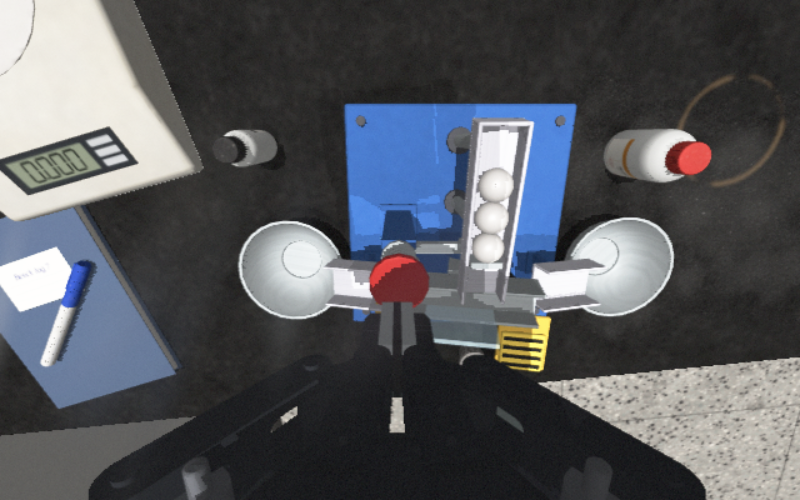

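Balls are still held in the rail at (490,215), the gate stays over (left pad at scene (333,266)), and the tips line up with the red pad at (399,282). Pressing now.

```bash
python3 -m jog '[12,0,0,0,0, 24,0,0,0,0, 32,0,0,0,0, 38,0,0,0,0, 43,0,0,0,0]'
python3 -m jog '[4,0,0,0,0, 7,0,0,0,0, 9,0,0,0,0, 11,0,0,0,0, 11,0,0,0,0]'
python3 -c "
from h import *
goto(.556,.0915,.156)"
```

```text
time_s: 5.4
eef_pos: [0.556, 0.0921, 0.1665]
eef_rot: [0.042, -0.705, 0.042, 0.706]
wrist_force: [-1.2, -0.1, 2.7]
opening: -0.0
time_s: 5.9
eef_pos: [0.5566, 0.092, 0.1563]
eef_rot: [-0.042, 0.706, -0.042, -0.706]
wrist_force: [-3.0, 0.4, 4.2]
opening: 0.002
t 5.9 now [0.5566 0.092  0.1563] F [-3.    0.38  4.17] open 0.002
toolx [ 0.  0. -1.] shift [0.3 0.6 0.6] turn 0.0
```

Force is 4.2 N at z = 0.156, which fits the pad being fully down. I'll add 1 mm and hold for 2.5 s, then check.

```bash
python3 -m jog '[1,0,0,0,0, 1,0,0,0,0, 1,0,0,0,0, 1,0,0,0,0, 1,0,0,0,0]'
for i in 1 2 3 4; do python3 -m jog '[0,0,0,0,0, 0,0,0,0,0, 0,0,0,0,0, 0,0,0,0,0, 0,0,0,0,0]' | grep force; done
python3 -c "
from h import *
goto(.556,.0915,.156)
w=optics.camera('wrist')
cv2.imwrite('pics/w5.png',cv2.resize(w[:,:,::-1],None,fx=1.25,fy=1.25))"
```

```text
time_s: 6.4
eef_pos: [0.5567, 0.092, 0.156]
eef_rot: [-0.042, 0.706, -0.042, -0.706]
wrist_force: [-3.7, 0.2, 7.0]
opening: -0.002
wrist_force: [-3.7, 0.4, 7.4]
wrist_force: [-3.9, 0.8, 6.7]
wrist_force: [-4.6, 0.9, 7.0]
wrist_force: [-3.5, 0.1, 7.1]
t 8.4 now [0.5567 0.092  0.156 ] F [-3.54  0.09  7.12] open -0.002
toolx [ 0.001 -0.    -1.   ] shift [0.  0.6 0.6] turn 0.0
```

View pics/w5.png

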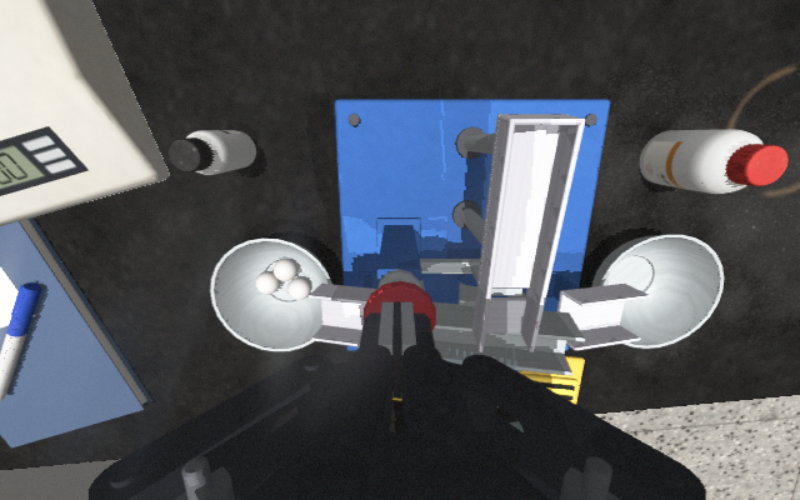

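All three balls are in the left bowl at (285,278) and the rail is empty. Next I'll lift straight up and clear.

```bash
python3 -m jog '[-4,0,0,0,0, -10,0,0,0,0, -20,0,0,0,0, -50,0,0,0,0, -90,0,0,0,0]'
python3 -m jog '[-20,0,0,0,0, -40,0,0,0,0, -40,0,0,0,0, -40,0,0,0,0, -40,0,0,0,0]'
python3 -m jog '[0,0,0,0,0, 0,0,0,0,0, 0,0,0,0,0, 0,0,0,0,0, 0,0,0,0,0]'
python3 -c "
from h import *
goto(.556,.0915,.29)
i=optics.camera('scene'); print(blobs(i,'yellow'),blobs(i,'red'))
w=optics.camera('wrist')
a=cv2.resize(i[170:330,160:440],(800,457)); cv2.imwrite('pics/s6.png',a[:,:,::-1])"
```

```text
time_s: 8.95
eef_pos: [0.5552, 0.0919, 0.2445]
eef_rot: [0.042, -0.704, 0.042, 0.707]
wrist_force: [0.8, -0.4, 0.2]
opening: -0.0
time_s: 9.45
eef_pos: [0.5558, 0.092, 0.2837]
eef_rot: [0.042, -0.705, 0.042, 0.707]
wrist_force: [-0.6, -0.4, 0.3]
opening: -0.003
time_s: 9.95
eef_pos: [0.5565, 0.092, 0.2852]
eef_rot: [0.042, -0.706, 0.042, 0.706]
wrist_force: [0.3, 0.3, -0.3]
opening: -0.001
t 9.95 now [0.5565 0.092  0.2852] F [ 0.28  0.34 -0.27] open -0.001
toolx [-0. -0. -1.] shift [-4.8  0.5  0.5] turn 0.0
[(array([373.5, 235.8]), array([359, 225,  30,  23, 364], dtype=int32)), (array([333.4, 266. ]), array([319, 253,  30,  26, 410], dtype=int32))] [(array([365.8, 188.2]), array([361, 184,  11,  10,  85], dtype=int32)), (array([305.8, 207.6]), array([298, 202,  17,  12, 173], dtype=int32)), (array([192.7, 233.9]), array([182, 219,  23,  27, 398], dtype=int32))]
```

View pics/s6.png

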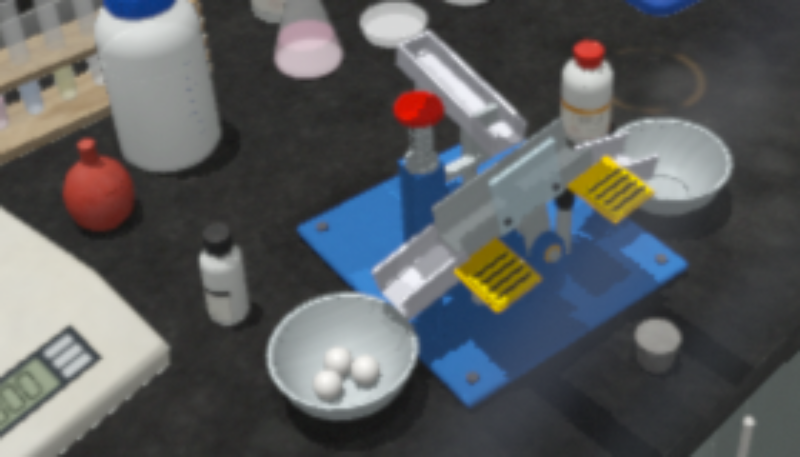

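The gate rests left, the release is back up at its starting pixel (305.8,207.6), the three balls lie in the left bowl at (347,370), and the bystanders stand where they were.

```bash
python3 -c "
from bench import hand_in
print(hand_in())"
```

```text
the job is handed in; nothing more can be done
None
```

The batch went down the left chute as required: all three balls are in the left bowl. I handed the job in at about 10 s of the 35 s allowed; no verdict is reported.

- **What I did:** The gate started with its right end down. With the shut fingertips I pressed the raised left pad from about 103 to 85 mm, and the gate rocked over while the balls stayed behind the blade. I then pressed the red pad to z = 0.156 m (about 7 N, against its stop), held it for about 2.5 s, and lifted straight off.
- **Last checks:** The rail is empty, and the left pad is still down. The red pad is back within 0.1 px of its starting place in the scene picture. The bowls, bottles and stopper look unmoved, and the arm is clear at z = 0.285 m with no contact force.
- **Disagreements:** The wrist camera placed the pads 4–7 mm further forward than the scene and top cameras did. I pressed between the two estimates and both presses worked. The final positions of the bowls and bottles were judged by eye from the picture, apart from the red cap, which was within 0.1 px of its start.

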